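Load the leak-test chamber and close its interlocked cover

TASK

Take the welded hollow ball float from its ring stand and lower it gently, without dropping it, onto the ring at the bottom of the deep test chamber. Then set the cover squarely on the chamber (without dropping it), lying flat, with its tongue pressing down the hinged lever of the interlock switch, and let go. Leave the spray can and the angle-iron offcut where they are.

Things in the scene. Friction and masses are not known exactly. Their poses are not given: they have to be found in the camera images.
- float_center (a point): Centre of the loose hollow steel ball float, 60 mm in diameter, about 0.12 kg. It starts on a fixed black ring stand 20 mm high (52 mm outer diameter), its centre about 42 mm above the table. Its axes mean nothing.
- stand: The fixed black ring stand that the ball float starts on: 52 mm outer and 40 mm inner diameter, 20 mm high. Origin: centre of its underside, on the table.
- chamber: The fixed test chamber: open-topped square box of grey painted metal, outside 172 x 172 mm, 85 mm high, walls 6 mm (opening 160 x 160 mm). Origin: centre of its underside, on the table; z up. On its +x side stands the interlock switch (grey block 164 to 200 mm from the origin, steel ears up to 85 mm high) whose lever points back to the chamber.
- chamber_seat (a point): Where the ball float's centre is when it lies on the black ring (52 mm outer, 40 mm inner diameter, its top 26 mm above the table) fixed at the middle of the chamber's floor: 48 mm above the table. The ring centres the ball. Axes as chamber.
- chamber_rim (a point): Centre of the chamber's opening, level with the top of its walls, 85 mm above the table. Axes as chamber.
- cover_handle (a point): Centre of the loose cover's bar handle, over the middle of its plate. The bar: 100 mm long along x, 16 mm wide along y, 14 mm high, its centre 40 mm above the plate's underside (28 mm clear under the bar). Axes of the cover: x along the handle towards the tongue, z up. With the cover in place on the chamber this point is 125 mm above the table.
- cover: The loose cover, about 0.5 kg: aluminium plate 184 x 184 x 5 mm, a tongue 50 mm wide sticking out 40 mm at the middle of its +x side. Origin: centre of the square's underside. Starts flat on the table. In place it rests on the top of the chamber's walls, centred (overhanging 6 mm all round), tongue towards the chamber's +x.
- float: The same loose ball float (use float_center for its position).
- lever (a joint): Angle of the hinged interlock lever, rad: 0 is its free position (spring-raised), it grows as the lever is pressed down; about 0.26 when the cover lies in place on it. The spring gives way to about 0.5 N, much less than the cover's weight.
- lever_roller (a point): Centre of the lever's black roller (12 mm in diameter, 24 mm wide), on the chamber's x axis about 117 mm from its middle. Free, its top stands about 14 mm above the chamber's rim.
- spray_can: Bystander: upright white spray can, 60 mm in diameter, 150 mm high. Origin at the centre of its underside.
- angle_offcut: Bystander: piece of angle iron, 120 mm long, 40 mm wide, 40 mm high. Origin at the centre of its underside.
Not all that is in view belongs to the job. Leave any yellow look-alike of the float alone.

How it is judged:
By the outcome, as a careful person would: the job done as asked, in the order asked, and still so for the second after the job is handed in, with the robot touching nothing.
It also fails if it takes over 58 s, if anything falls off the work surface, if the arm or the gripper's body presses on something with over 40 N, if the wrist force passes 120 N, or if a joint passes its speed limit or range.

ROBOT

A 7-joint arm with a two-finger parallel gripper is mounted at the origin on the work surface. World frame = base frame: x ahead of the robot, y to its left, z up, the work surface at z = 0. Lengths are in m, angles in rad, forces in N, time in s.
With the tool pointing down it reaches from about 0.35 to 0.9 m from the base axis. Payload 19.9 kg.
Tool frame: the origin (TCP) lies on the centre line of the jaws, within the pads' length; the fingertips stand tip_extent ahead of it and the grasp point (between the pads) lies 11 mm behind it (tip_extent is the distance from the TCP to the fingertips, in m); z points along the fingers, y is the direction in which the jaws open and shut (so a half turn about z gives the same grasp; the last joint's range is limited). The gripper opens to 85 mm and grips with 20 to 120 N. Pads are 22 mm wide; open, the fingers measure 114 mm over their backs; the gripper's body (76 mm by 85 mm) begins 54 mm behind the grasp point. The pads swing forward as they close: fully open they stand 13 mm farther back than shut.
Start: joints at [1.097, 0.417, -0.01, 1.614, 0.005, 1.111, -0.053], TCP at [0.262, -0.567, 0.239] pointing down, gripper open.
Joint ranges: [-2.81, 2.81], [-0.39, 2.02], [-1.27, 1.25], [0.06, 2.57], [-1.19, 4.33], [0.19, 2], [-2.82, 2.82]. Speed limits (rad/s): [1.89, 1.89, 2.39, 2.39, 3.01, 3.01, 3.01].

INTERFACE

Orientations are given as a rotation vector (axis times angle).
In Python, from bench import observe, capture, hand_in, tip_extent gives the robot as it stands.
- The arm moves only by the tool step_arm, never from a script. Its argument "plan" is a list of rows, each a list of 2 entries, a list of its own where there are three numbers: the shift along the tool's x, y, z in units of 250 mm (1.0 is 250 mm), then the turn, a rotation vector about the tool's x, y, z in units of 6 degrees (1.0 is 6 degrees). A call has 1 to 20 rows; each row shifts and turns the pose as measured when the row begins, along the tool's axes as they then stand; what a row does not reach is not made up. A row lasts 1/12 s, in which the tool goes at most 41.7 mm and 7.16 degrees, less where a joint would pass 70% of its speed; a pose out of reach is approached as far as the arm can. A call with a number of a shift or a turn outside -1 to 1 is refused whole. A call with a gripper value outside its range is refused whole. "fingers" is the closure, from 0 (fully open) to 1 (shut), set as the call begins (left out, the last holds). The fingers move at their own pace and stop on an object; "newtons" is the grip in N (left out, the last holds). Time passes only in rows, so rows that do not move let the fingers close. It gives the time, the measured TCP pose, the force and the opening at its end, in the units of the state.
- observe(): the state, without advancing time (a new reading comes with each control period).
- capture(name): name is "scene" or "top"; returns a dict with "frame" (480x640x3 uint8, red, green, blue), "K" (3x3 intrinsics, pixels), "world_to_cam" (4x4, takes a point from world to camera coordinates). Camera axes: x right, y up, looking along -z (the intrinsics and any distortion apply to the point x, -y, -z); pixel columns grow to the right and rows downward; lengths in m; the calibration is good to about 2 mm. A picture is of the moment at which its call begins. There is no depth.
- hand_in(): hands the job in, once; it reports no verdict.
The state is a dict: "t": time; "joints": joint angles; "joint_velocities": joint speeds; "joint_torque": joint torques, N m; "position": TCP position; "tcp_rot": TCP orientation; "force": force on the tool from outside, world axes, zero at the start; "moment": the same for the moment, N m; "opening": finger opening in m.
Only numpy, scipy, OpenCV 4.12 (cv2) and the standard library are available. Lean on these libraries where they do the work, as an engineer would, in place of code of your own. Each camera call takes 0.05 s, during which the arm holds its last target. There are 200 camera calls.

## Working session

There is one attempt and no reset: what is moved stays moved. The work goes in short steps, Python scripts to look and compute and a tool call to move; the robot and the scene stay as the last step left them, time stands still between calls to the robot, and variables do not carry over. Pictures are saved under pics/ and viewed, about 8 in all and at most 12, crops included, and the job is handed in when it is done.

Besides the shell and the picture viewer there is one more tool, called after "Request:" in YAML: its name, and indented under it one key for each argument. step_arm: Moves the arm, as the interface text tells. Shifts and turns lie within -1 to 1; 1 stands for 250 mm of shift or 6 degrees of turn. Its arguments: {"type":"object","properties":{"plan":{"type":"array","items":{"type":"array"}},"fingers":{"type":"number"},"newtons":{"type":"number"}},"required":["plan"]}

```bash
mkdir -p pics; cat > h.py <<'E'
import numpy as np, cv2, json
from bench import observe, capture, hand_in, tip_extent
def snap(n,tag):
    c=capture(n); cv2.imwrite(f'pics/{tag}.png',c['frame'][:,:,::-1]); np.savez(f'{tag}.npz',K=c['K'],T=c['world_to_cam'],f=c['frame']); print([k for k in c if k not in('frame','K','world_to_cam')]); return c
def back(tag,u,v,z):
    d=np.load(f'{tag}.npz');K,T=d['K'],d['T']
    r=np.linalg.inv(K)@[u,v,1]; r=np.array([r[0],-r[1],-r[2]])
    R=T[:3,:3]; o=-R.T@T[:3,3]; w=R.T@r
    return o+w*(z-o[2])/w[2]
def proj(tag,p):
    d=np.load(f'{tag}.npz');K,T=d['K'],d['T']; q=T[:3,:3]@p+T[:3,3]; q=K@[q[0],-q[1],-q[2]]; return q[:2]/q[2]
def crop(tag,x0,y0,x1,y1,s,out):
    f=np.load(f'{tag}.npz')['f'][y0:y1,x0:x1,::-1]; cv2.imwrite(f'pics/{out}.png',cv2.resize(f,None,fx=s,fy=s,interpolation=cv2.INTER_CUBIC))
E
python3 - <<'E'
from h import *
print(observe()); print(tip_extent if not callable(tip_extent) else tip_extent())
for n in('top','scene'):
    c=snap(n,n+'0'); T=c['world_to_cam']; print(c['K'],-T[:3,:3].T@T[:3,3])
E
```

```text
{'t': 0.0, 'joints': array([ 1.09651302,  0.41799085, -0.0102849 ,  1.61415551,  0.00468188,
        1.11066185, -0.05302531]), 'joint_velocities': array([-1.95885294e-03, -1.92673303e-03, -2.37863685e-03, -4.74560406e-05,
        1.01561561e-03, -1.89355442e-04,  8.89511018e-04]), 'joint_torque': array([ 8.95953854e-04, -8.64436555e+01,  6.79299161e-01, -4.34916365e+01,
        1.93494192e-02,  7.08051361e-03,  2.27990716e-05]), 'position': array([ 0.26197727, -0.56709301,  0.23865764]), 'tcp_rot': array([-3.06722291e+00, -6.74211758e-01,  5.24636961e-04]), 'force': array([-0.42401763,  1.1559973 , -0.31912565]), 'moment': array([0.00496304, 0.01853323, 0.01219755]), 'opening': 0.08581846219038382}
0.008
[]
[[606.79998421   0.         314.66281816]
 [  0.         606.79998421 227.56745975]
 [  0.           0.           1.        ]] [0.24459389 0.04408084 1.42530281]
[]
[[509.97871039   0.         323.15777992]
 [  0.         509.97871039 242.58456834]
 [  0.           0.           1.        ]] [ 1.14761201 -0.504065    0.6203068 ]
```

View pics/top0.png

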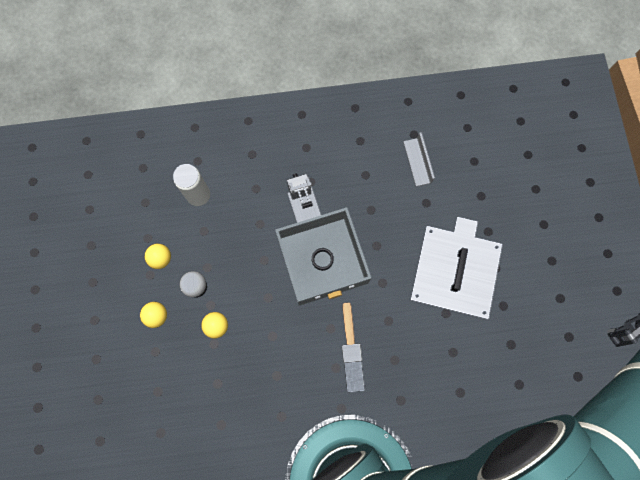

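View pics/scene0.png

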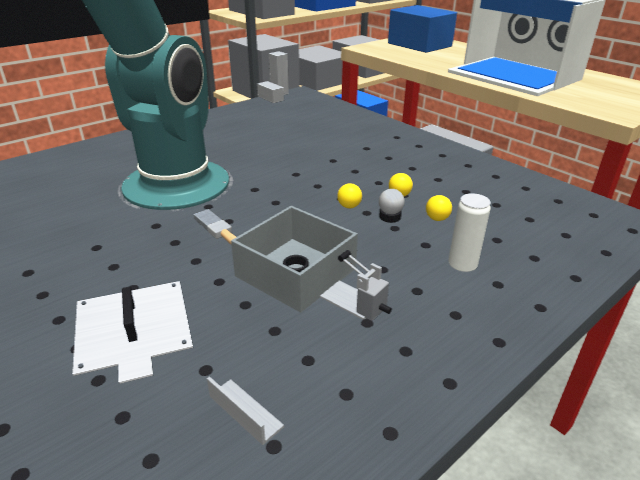

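Top: grey float at (193,284), chamber about (323,258), switch at (303,187), cover handle (459,269), tongue (466,226); can (188,178), offcut (418,160). Enlarging the chamber and cover.

```bash
python3 - <<'E'
from h import *
crop('top0',265,165,515,325,3.2,'c1')
f=np.load('top0.npz')['f'][255:315,160:225].astype(int)
m=((f.max(2)-f.min(2))<25)&(f.mean(2)>85)
n,l,s,c=cv2.connectedComponentsWithStats(m.astype('uint8')); i=1+s[1:,4].argmax(); print(s[i],c[i]+[160,255])
u=c[i]+[160,255]
print('float',back('top0',*u,.042),'chamb',back('top0',323,258,.026),'cov',back('top0',459,269,.047))
E
```

```text
[   0    0   65   60 3610] [193.05429363 284.45124654]
float [0.47513557 0.30100568 0.042     ] chamb [ 0.50054004 -0.00325313  0.026     ] cov [ 0.43082644 -0.30868565  0.047     ]
```

View pics/c1.png

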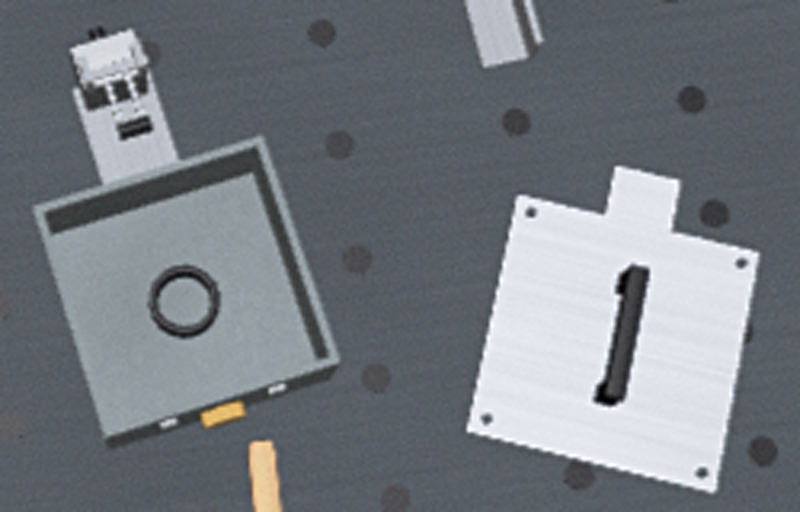

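```bash
python3 - <<'E'
from h import *
U=lambda x,y:(265+(x+.5)/3.2-.5,165+(y+.5)/3.2-.5)
def quad(P,z):
    Q=np.array([back('top0',*U(*p),z)[:2] for p in P]); print(Q.round(4).tolist(),'c',Q.mean(0).round(4),[round(np.linalg.norm(Q[i]-Q[i-1]),4) for i in range(4)])
    for a,b in((1,2),(0,3)): d=Q[a]-Q[b]; print('yaw',np.degrees(np.arctan2(d[1],d[0])).round(2))
    for a,b in((0,1),(3,2)): d=Q[a]-Q[b]; print('yaw-90',np.degrees(np.arctan2(d[1],d[0])).round(2)-90)
    return Q.mean(0)
c=quad([(35,206),(262,137),(339,361),(108,436)],.085)
print('ring',back('top0',*U(184,300),.026))
k=quad([(518,195),(760,252),(717,493),(467,431)],.005)
print('handle top',back('top0',*U(640,267),.047),back('top0',*U(616,404),.047))
f=np.load('top0.npz')['f'][265:305,172:214].astype(int)
m=((f.max(2)-f.min(2))<22)&(f.mean(2)>110)
n,l,s,cc=cv2.connectedComponentsWithStats(m.astype('uint8')); i=1+s[1:,4].argmax(); u=cc[i]+[172,265];print(s[i],u,back('top0',*u,.042))
for q in((c[0],c[1],.026),(k[0],k[1],.040),(*back('top0',*u,.042)[:2],.042)): print('scene',proj('scene0',np.array(q)))
f=cv2.imread('pics/scene0.png')
a=cv2.resize(f[180:230,365:420],None,fx=7,fy=7,interpolation=2); b=cv2.resize(f[200:320,230:400],None,fx=2.35,fy=350/120,interpolation=2)
cv2.imwrite('pics/c2.png',np.hstack([a,b]))
t=np.load('top0.npz')['f'][262:308,170:216].astype(int).mean(2).astype(int)
print(t[22]);print(t[:,23])
E
```

```text
[[0.5699, 0.0966], [0.5992, -0.0701], [0.4324, -0.1005], [0.4014, 0.0653]] c [ 0.5007 -0.0022] [np.float64(0.1714), np.float64(0.1693), np.float64(0.1696), np.float64(0.1686)]
yaw 10.31
yaw 10.54
yaw-90 9.959999999999994
yaw-90 10.579999999999998
ring [ 0.49983801 -0.00116618  0.026     ]
[[0.5506, -0.2614], [0.484, -0.4329], [0.3127, -0.3663], [0.3805, -0.1941]] c [ 0.432  -0.3137] [np.float64(0.183), np.float64(0.1839), np.float64(0.1838), np.float64(0.1851)]
yaw -21.22
yaw -21.58
yaw-90 -21.22
yaw-90 -21.480000000000004
handle top [ 0.47731004 -0.33062728  0.047     ] [ 0.38171232 -0.29527674  0.047     ]
[  7   6  26  26 494] [191.56882591 283.25708502] [0.47832662 0.30416106 0.042     ]
scene [294.50440446 260.71492297]
scene [126.77267506 305.67747214]
scene [391.5280189  200.39414131]
[ 88  92  94  90  95  95  95  93  92 110 181 198 197 197 192 192 191 191
 191 192 190 194 195 185 193 190 192 195 192 191 182 170 154 138 112  82
  38  88  98  95  94  99  95  94  95  95]
[ 94  93  95  91  95  92  91  94  87 122 168 185 189 187 188 187 189 183
 188 187 188 187 185 187 188 194 194 194 191 194 182 167 159 130 105  82
  91  95  97  93  92  95  90  93  93  95]
```

View pics/c2.png

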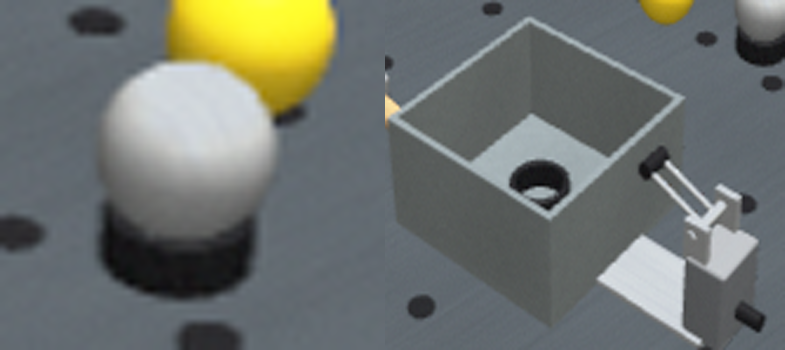

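```bash
cat >> h.py <<'E'
from scipy.spatial.transform import Rotation as Ro
def go(x,y,z,yaw):
    s=observe(); R=Ro.from_rotvec(s['tcp_rot']); t=Ro.from_euler('ZX',[np.radians(yaw),np.pi])
    d=np.array([x,y,z])-s['position']
    print('t',round(s['t'],2),'pos',s['position'].round(4),'F',s['force'].round(1),'open',round(s['opening'],4))
    print('turn units',((R.inv()*t).as_rotvec(True)/6).round(3),'shift units now',(R.inv().apply(d)/.25).round(4),'after turn',(t.inv().apply(d)/.25).round(4))
E
python3 - <<'E'
from h import *
p=back('top0',192.2,283.9,.042);print(p,proj('scene0',p))
go(p[0],p[1],.16,10.35)
E
```

```text
[0.47665834 0.30284577 0.042     ] [390.61033304 200.30470421]
t 0.1 pos [ 0.262  -0.5671  0.2388] F [ 0.1 -0.1 -0.3] open 0.0852
turn units [-1.000e-02  2.000e-03  2.408e+00] shift units now [ 2.2389 -2.7985  0.3178] after turn [ 1.4698 -3.2689  0.315 ]
```

Request:
step_arm:
  plan:
    - [[0,0,0],[0,0,0.8]]
    - [[0,0,0],[0,0,0.8]]
    - [[0,0,0],[0,0,0.8]]
    - [[0,0,0],[0,0,0]]
  fingers: 0

```text
t: 0.43
position: [0.2615, -0.5665, 0.2372]
tcp_rot: [-3.126, -0.268, 0.002]
force: [-0.4, 0.4, -0.9]
opening: 0.0858
```

Request:
step_arm:
  plan:
    - [[0.061,-0.136,0],[0,0,0]]
    - [[0.061,-0.136,0],[0,0,0]]
    - [[0.061,-0.136,0],[0,0,0]]
    - [[0.061,-0.136,0],[0,0,0]]
    - [[0.061,-0.136,0],[0,0,0]]
    - [[0.061,-0.136,0],[0,0,0]]
    - [[0.061,-0.136,0],[0,0,0]]
    - [[0.061,-0.136,0],[0,0,0]]
    - [[0.061,-0.136,0],[0,0,0]]
    - [[0.061,-0.136,0],[0,0,0]]
    - [[0.061,-0.136,0],[0,0,0]]
    - [[0.061,-0.136,0],[0,0,0]]
    - [[0.061,-0.136,0],[0,0,0]]
    - [[0.061,-0.136,0],[0,0,0]]
    - [[0.061,-0.136,0],[0,0,0]]
    - [[0.061,-0.136,0],[0,0,0]]
    - [[0.061,-0.136,0],[0,0,0]]
    - [[0.061,-0.136,0],[0,0,0]]
    - [[0.061,-0.136,0],[0,0,0]]
    - [[0.061,-0.136,0],[0,0,0]]

```text
t: 2.1
position: [0.4253, 0.1885, 0.2355]
tcp_rot: [3.119, 0.353, -0.003]
force: [1.4, -0.3, 0.9]
opening: 0.0854
```

```bash
python3 - <<'E'
from h import *
go(.4767,.3028,.11,10.35)
E
```

```text
t 2.1 pos [0.4253 0.1885 0.2355] F [ 1.4 -0.3  0.9] open 0.0854
turn units [0.028 0.021 0.429] shift units now [ 0.3038 -0.4009  0.5004] after turn [ 0.2845 -0.4126  0.5022]
```

Request:
step_arm:
  plan:
    - [[0.1,-0.134,0],[0,0,0.15]]
    - [[0.1,-0.134,0],[0,0,0.15]]
    - [[0.1,-0.134,0],[0,0,0.13]]
    - [[0,0,0.12],[0,0,0]]
    - [[0,0,0.12],[0,0,0]]
    - [[0,0,0.12],[0,0,0]]
    - [[0,0,0.1],[0,0,0]]
    - [[0,0,0],[0,0,0]]

```text
t: 2.77
position: [0.4764, 0.3145, 0.1159]
tcp_rot: [-3.121, -0.332, -0.003]
force: [-0.2, -0.5, -0.8]
opening: 0.0854
```

```bash
python3 - <<'E'
from h import *
go(.4767,.3028,.11,10.35)
snap('scene','s1'); snap('top','t1')
f=cv2.imread('pics/s1.png'); g=cv2.imread('pics/t1.png')
cv2.imwrite('pics/c3.png',np.hstack([cv2.resize(f[80:230,310:460],(400,400)),cv2.resize(g[210:340,130:260],(400,400))]))
E
```

```text
t 2.77 pos [0.4764 0.3145 0.1159] F [-0.2 -0.5 -0.8] open 0.0854
turn units [-0.028 -0.02   0.3  ] shift units now [-0.0089  0.046   0.0234] after turn [-0.0074  0.0462  0.0235]
[]
[]
```

View pics/c3.png

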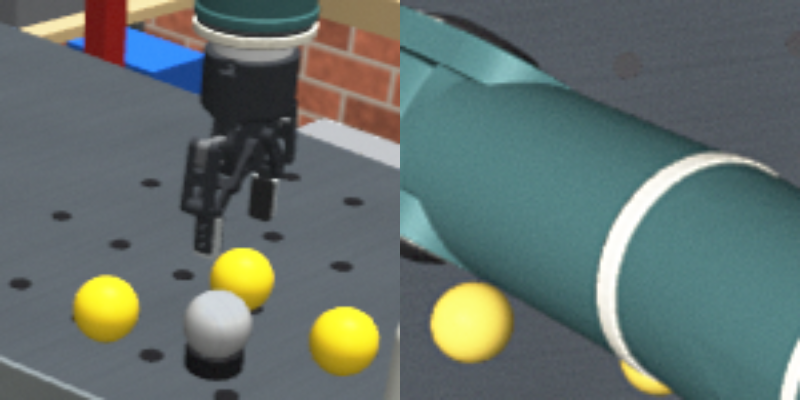

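Crop shows the open jaws (tips ~(208,250), (265,218) in the crop) above and slightly behind the grey float at (217,325), with the yellow balls clear.

Request:
step_arm:
  plan:
    - [[-0.008,0.046,0],[0,0,0.3]]
    - [[0,0,0],[0,0,0]]
    - [[0,0,0.06],[0,0,0]]
    - [[0,0,0],[0,0,0]]

```text
t: 3.2
position: [0.4816, 0.3036, 0.1117]
tcp_rot: [-3.122, -0.278, -0.022]
force: [-0.8, -0.9, -0.8]
opening: 0.0849
```

```bash
python3 - <<'E'
from h import *
go(.4767,.3028,.028,10.35)
E
```

```text
t 3.2 pos [0.4816 0.3036 0.1117] F [-0.8 -0.9 -0.8] open 0.0849
turn units [-0.06  -0.141 -0.031] shift units now [-0.0248  0.002   0.3345] after turn [-1.980e-02 -2.000e-04  3.348e-01]
```

Request:
step_arm:
  plan:
    - [[-0.02,0,0.05],[-0.06,-0.14,0]]
    - [[-0.003,0,0.06],[0,0,0]]
    - [[0,0,0.06],[0,0,0]]
    - [[0,0,0],[0,0,0]]

```text
t: 3.53
position: [0.4784, 0.3031, 0.0722]
tcp_rot: [-3.128, -0.277, -0.009]
force: [-0.1, -0.5, -1.9]
opening: 0.0857
```

```bash
python3 - <<'E'
from h import *
go(.4767,.3028,.028,10.35)
E
```

```text
t 3.53 pos [0.4784 0.3031 0.0722] F [-0.1 -0.5 -1.9] open 0.0857
turn units [-0.006 -0.054 -0.039] shift units now [-0.0078  0.0002  0.1767] after turn [-6.800e-03  1.000e-04  1.768e-01]
```

Request:
step_arm:
  plan:
    - [[-0.008,0,0.05],[0,-0.05,-0.04]]
    - [[-0.002,0,0.05],[0,0,0]]
    - [[0,0,0.05],[0,0,0]]
    - [[0,0,0.03],[0,0,0]]
    - [[0,0,0],[0,0,0]]

```text
t: 3.95
position: [0.4762, 0.3031, 0.0241]
tcp_rot: [-3.128, -0.285, -0.001]
force: [0.0, -1.6, 0.2]
opening: 0.0853
```

```bash
python3 - <<'E'
from h import *
go(.4767,.3028,.028,10.35)
snap('scene','s2')
f=cv2.imread('pics/s2.png')
cv2.imwrite('pics/c4.png',cv2.resize(f[150:230,340:440],(750,600),interpolation=2))
E
```

```text
t 3.95 pos [0.4762 0.3031 0.0241] F [ 0.  -1.6  0.2] open 0.0853
turn units [-0.007 -0.006  0.008] shift units now [ 0.0018  0.0015 -0.0155] after turn [ 0.0017  0.0015 -0.0155]
[]
```

View pics/c4.png

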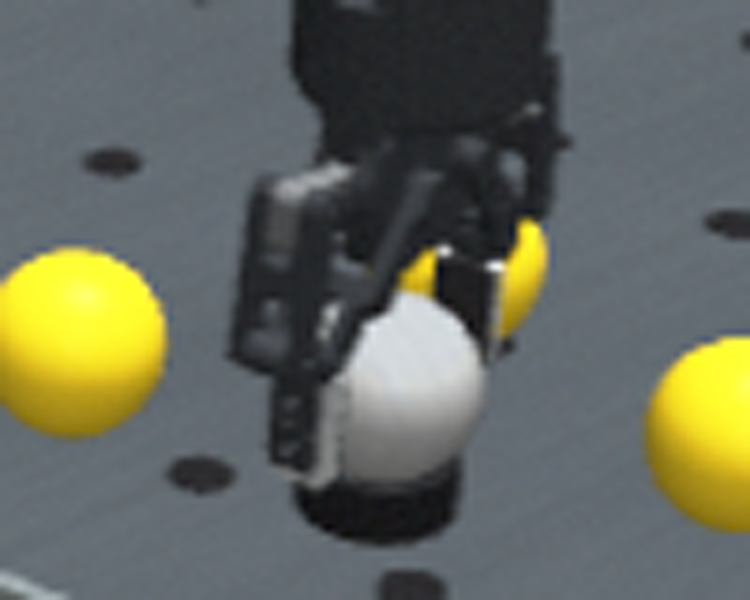

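Float sits between the pads. Closing gently.

Request:
step_arm:
  plan:
    - [[0,0,-0.004],[0,0,0]]
    - [[0,0,0],[0,0,0]]
    - [[0,0,0],[0,0,0]]
    - [[0,0,0],[0,0,0]]
    - [[0,0,0],[0,0,0]]
    - [[0,0,0],[0,0,0]]
    - [[0,0,0],[0,0,0]]
    - [[0,0,0],[0,0,0]]
  fingers: 1
  newtons: 30

```text
t: 4.67
position: [0.4778, 0.3015, 0.0283]
tcp_rot: [3.127, 0.282, 0.004]
force: [0.3, 0.1, -1.8]
opening: 0.0588
```

Request:
step_arm:
  plan:
    - [[0,0,0],[0,0,0]]
    - [[0,0,0],[0,0,0]]
    - [[0,0,-0.02],[0,0,0]]
    - [[0,0,-0.06],[0,0,0]]
    - [[0,0,-0.08],[0,0,0]]
    - [[0,0,-0.1],[0,0,0]]
    - [[0,0,-0.12],[0,0,0]]
    - [[0,0,-0.12],[0,0,0]]
    - [[0,0,-0.12],[0,0,0]]
    - [[0,0,0],[0,0,0]]

```text
t: 5.5
position: [0.4753, 0.3022, 0.1906]
tcp_rot: [3.126, 0.286, -0.003]
force: [0.7, 0.1, -0.1]
opening: 0.0587
```

```bash
python3 - <<'E'
from h import *
go(.5003,-.0017,.16,10.35)
E
```

```text
t 5.5 pos [0.4753 0.3022 0.1906] F [ 0.7  0.1 -0.1] open 0.0587
turn units [0.019 0.018 0.018] shift units now [-0.122   1.2134  0.1251] after turn [-0.12    1.2139  0.1224]
```

Request:
step_arm:
  plan:
    - [[-0.01,0.06,0],[0,0,0]]
    - [[-0.013,0.12,0],[0,0,0]]
    - [[-0.013,0.13,0],[0,0,0]]
    - [[-0.013,0.13,0],[0,0,0]]
    - [[-0.013,0.13,0],[0,0,0]]
    - [[-0.013,0.13,0],[0,0,0]]
    - [[-0.013,0.13,0],[0,0,0]]
    - [[-0.013,0.13,0],[0,0,0]]
    - [[-0.013,0.12,0],[0,0,0]]
    - [[-0.01,0.06,0],[0,0,0]]
    - [[0,0,0],[0,0,0]]

```text
t: 6.42
position: [0.496, 0.006, 0.1937]
tcp_rot: [-3.127, -0.295, -0.006]
force: [0.8, -0.6, -2.2]
opening: 0.0589
```

```bash
python3 - <<'E'
from h import *
go(.5003,-.0017,.13,10.35)
E
```

```text
t 6.42 pos [0.496  0.006  0.1937] F [ 0.8 -0.6 -2.2] open 0.0589
turn units [ 0.    -0.037  0.071] shift units now [0.0102 0.0336 0.2547] after turn [0.0114 0.0335 0.2546]
```

Request:
step_arm:
  plan:
    - [[0.01,0.03,0.0],[0,-0.03,0.07]]
    - [[0.005,0.01,0.05],[0,0,0]]
    - [[0,0,0.06],[0,0,0]]
    - [[0,0,0.06],[0,0,0]]
    - [[0,0,0.04],[0,0,0]]
    - [[0,0,0],[0,0,0]]

```text
t: 6.92
position: [0.5026, -0.0015, 0.1368]
tcp_rot: [-3.128, -0.286, -0.003]
force: [-0.2, 1.2, -2.0]
opening: 0.0585
```

```bash
python3 - <<'E'
from h import *
go(.5003,-.0017,.034,10.35)
snap('scene','s3')
f=cv2.imread('pics/s3.png')
cv2.imwrite('pics/c5.png',cv2.resize(f[150:310,220:400],(675,600),interpolation=2))
for q in((.5003,-.0017,.026),): print(proj('s3',np.array(q)))
E
```

```text
t 6.92 pos [ 0.5026 -0.0015  0.1368] F [-0.2  1.2 -2. ] open 0.0585
turn units [-0.004 -0.017  0.014] shift units now [-0.0098 -0.0009  0.4112] after turn [-0.0091 -0.001   0.4112]
[]
[294.56370115 260.52465689]
```

View pics/c5.png

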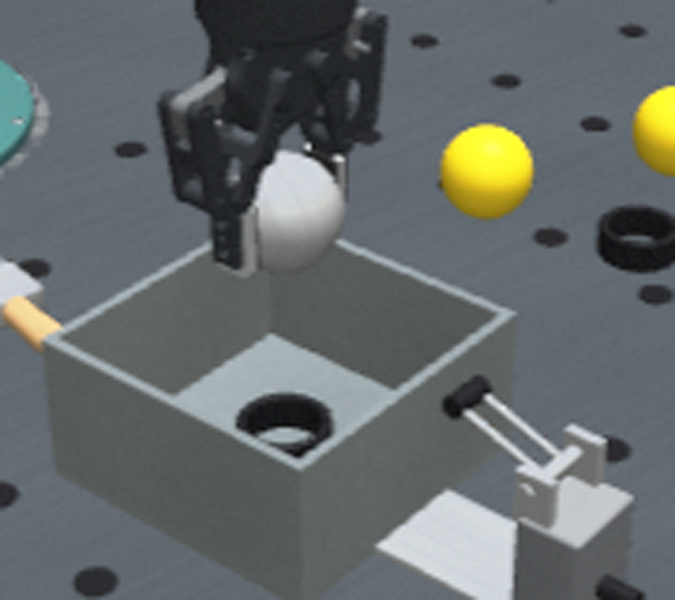

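The float is gripped (crop centre ≈(286,212)), the ring's top ellipse centres ≈(285,418), lever free and clear.

```bash
python3 - <<'E'
from h import *
F=lambda x,y:(220+(x+.5)/3.75-.5,150+(y+.5)/3.75-.5)
print('ball',back('s3',*F(286,212),.1505),'ring',back('s3',*F(285,418),.026))
for p,z in(((517,314),.085),((300,468),.085),((46,338),.085)): print(back('s3',*F(*p),z))
E
```

```text
ball [0.50443498 0.00143441 0.1505    ] ring [ 0.50318393 -0.00130273  0.026     ]
[0.57375025 0.09671012 0.085     ]
[ 0.60196383 -0.07036623  0.085     ]
[ 0.43572921 -0.09978936  0.085     ]
```

Request:
step_arm:
  plan:
    - [[-0.003,0.005,0.04],[0,0,0]]
    - [[0,0,0.06],[0,0,0]]
    - [[0,0,0.06],[0,0,0]]
    - [[0,0,0.06],[0,0,0]]
    - [[0,0,0.05],[0,0,0]]
    - [[0,0,0.03],[0,0,0]]
    - [[0,0,0],[0,0,0]]

```text
t: 7.55
position: [0.5046, -0.0009, 0.0598]
tcp_rot: [-3.128, -0.291, -0.012]
force: [-0.7, 0.2, -1.3]
opening: 0.0586
```

```bash
python3 - <<'E'
from h import *
go(.502,-.0025,.0345,10.35)
E
```

```text
t 7.55 pos [ 0.5046 -0.0009  0.0598] F [-0.7  0.2 -1.3] open 0.0586
turn units [ 0.002 -0.073  0.047] shift units now [-0.0123  0.0042  0.1011] after turn [-0.0115  0.0043  0.1012]
```

Request:
step_arm:
  plan:
    - [[-0.011,0.004,0.02],[0,-0.07,0.04]]
    - [[-0.003,0.002,0.03],[0,0,0]]
    - [[0,0,0.03],[0,0,0]]
    - [[0,0,0.015],[0,0,0]]
    - [[0,0,0],[0,0,0]]

```text
t: 7.97
position: [0.5024, -0.0032, 0.0353]
tcp_rot: [3.128, 0.284, 0.003]
force: [-0.3, -0.3, -0.8]
opening: 0.0585
```

```bash
python3 - <<'E'
from h import *
go(.502,-.0025,.0345,10.35)
E
```

```text
t 7.97 pos [ 0.5024 -0.0032  0.0353] F [-0.3 -0.3 -0.8] open 0.0585
turn units [ 0.009 -0.02   0.002] shift units now [-0.0009 -0.0031  0.0033] after turn [-0.0009 -0.0031  0.0033]
```

Request:
step_arm:
  plan:
    - [[0,0,0.006],[0,0,0]]
    - [[0,0,0],[0,0,0]]
    - [[0,0,0],[0,0,0]]

```text
t: 8.22
position: [0.5026, -0.0032, 0.0341]
tcp_rot: [3.128, 0.284, 0.004]
force: [-1.1, 0.1, 1.6]
opening: 0.0585
```

```bash
python3 - <<'E'
from h import *
go(.502,-.0025,.0345,10.35)
snap('scene','s4')
f=cv2.imread('pics/s4.png')
cv2.imwrite('pics/c6.png',cv2.resize(f[190:290,230:355],(750,600),interpolation=2))
E
```

```text
t 8.22 pos [ 0.5026 -0.0032  0.0341] F [-1.1  0.1  1.6] open 0.0585
turn units [ 0.012 -0.024  0.003] shift units now [-0.0019 -0.0033 -0.0015] after turn [-0.0019 -0.0033 -0.0015]
[]
```

View pics/c6.png

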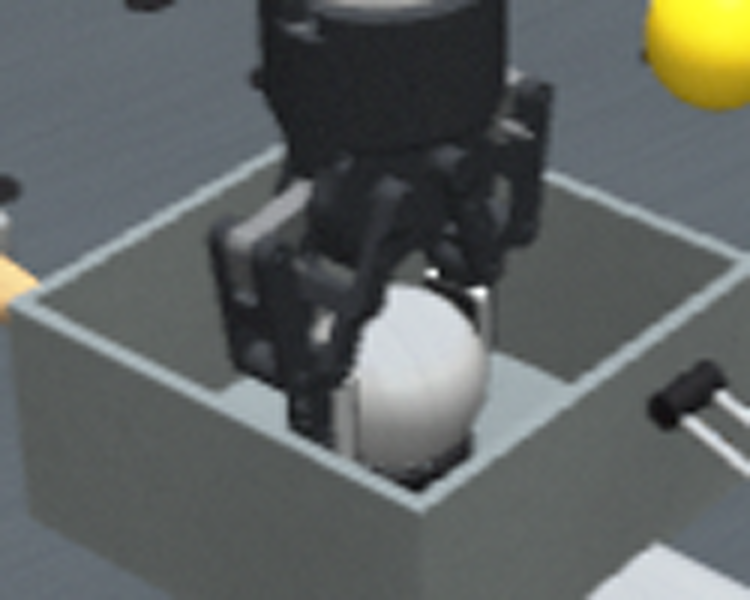

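Float is on the ring (force changed from about −1 to +1.6 N). Release and rise.

Request:
step_arm:
  plan:
    - [[0,0,0],[0,0,0]]
    - [[0,0,0],[0,0,0]]
    - [[0,0,0],[0,0,0]]
    - [[0,0,0],[0,0,0]]
    - [[0,0,0],[0,0,0]]
    - [[0,0,0],[0,0,0]]
    - [[0,0,0],[0,0,0]]
    - [[0,0,0],[0,0,0]]
  fingers: 0

```text
t: 8.93
position: [0.5036, -0.0032, 0.035]
tcp_rot: [3.128, 0.284, 0.008]
force: [1.5, -0.3, -0.1]
opening: 0.0855
```

Request:
step_arm:
  plan:
    - [[0,0,-0.03],[0,0,0]]
    - [[0,0,-0.05],[0,0,0]]
    - [[0,0,-0.06],[0,0,0]]
    - [[0,0,-0.08],[0,0,0]]
    - [[0,0,-0.12],[0,0,0]]
    - [[0,0,-0.12],[0,0,0]]
    - [[0,0,-0.12],[0,0,0]]
    - [[0,0,-0.12],[0,0,0]]
    - [[0,0,0],[0,0,0]]

```text
t: 9.68
position: [0.5008, -0.0012, 0.2248]
tcp_rot: [-3.128, -0.29, -0.006]
force: [0.4, 0.2, 0.2]
opening: 0.0855
```

```bash
python3 - <<'E'
from h import *
go(.432,-.3135,.15,-21.3)
snap('scene','s5')
f=np.load('s5.npz')['f']
cv2.imwrite('pics/c7.png',np.hstack([cv2.resize(f[200:300,230:350,::-1],(480,400),interpolation=2)]))
E
```

```text
t 9.68 pos [ 0.5008 -0.0012  0.2248] F [0.4 0.2 0.2] open 0.0855
turn units [-0.011 -0.033  5.314] shift units now [-0.501   1.1775  0.2971] after turn [0.1974 1.2639 0.299 ]
[]
```

View pics/c7.png

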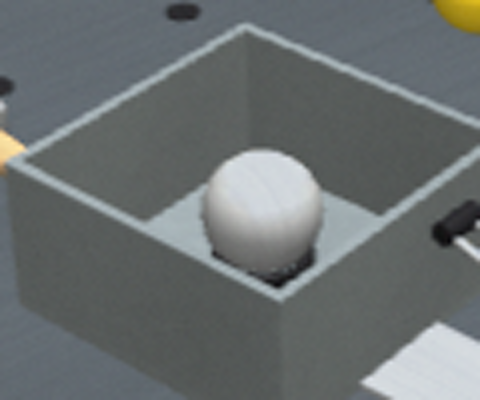

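Float lies on the ring inside the chamber. Now to the cover.

Request:
step_arm:
  plan:
    - [[0,0,0],[0,0,0.9]]
    - [[0,0,0],[0,0,0.9]]
    - [[0,0,0],[0,0,0.9]]
    - [[0,0,0],[0,0,0.9]]
    - [[0,0,0],[0,0,0.9]]
    - [[0,0,0],[0,0,0.8]]
    - [[0.02,0.13,0],[0,0,0]]
    - [[0.02,0.13,0],[0,0,0]]
    - [[0.02,0.13,0],[0,0,0]]
    - [[0.02,0.13,0],[0,0,0]]
    - [[0.02,0.13,0],[0,0,0]]
    - [[0.02,0.13,0],[0,0,0]]
    - [[0.02,0.13,0],[0,0,0]]
    - [[0.02,0.13,0],[0,0,0]]
    - [[0,0,0],[0,0,0]]

```text
t: 10.98
position: [0.4277, -0.2629, 0.2244]
tcp_rot: [-3.078, 0.61, 0.004]
force: [-0.8, -0.7, -0.2]
opening: 0.0856
```

```bash
python3 - <<'E'
from h import *
print(back('s5',295.2,251.9,.048))
go(.432,-.3135,.12,-21.3)
E
```

```text
[ 0.50268047 -0.00143289  0.048     ]
t 10.98 pos [ 0.4277 -0.2629  0.2244] F [-0.8 -0.7 -0.2] open 0.0856
turn units [-0.03   0.031 -0.185] shift units now [0.0944 0.1819 0.4167] after turn [0.0895 0.1824 0.4176]
```

Request:
step_arm:
  plan:
    - [[0.05,0.1,0],[0,0,-0.18]]
    - [[0.03,0.08,0.05],[0,0,0]]
    - [[0,0,0.1],[0,0,0]]
    - [[0,0,0.1],[0,0,0]]
    - [[0,0,0.1],[0,0,0]]
    - [[0,0,0],[0,0,0]]

```text
t: 11.48
position: [0.4268, -0.3156, 0.1348]
tcp_rot: [-3.082, 0.585, 0.003]
force: [-0.7, 1.7, -0.8]
opening: 0.0852
```

```bash
python3 - <<'E'
from h import *
go(.432,-.3135,.028,-21.3)
snap('scene','s6')
f=np.load('s6.npz')['f']
cv2.imwrite('pics/c8.png',cv2.resize(f[200:390,60:220,::-1],(505,600),interpolation=2))
E
```

```text
t 11.48 pos [ 0.4268 -0.3156  0.1348] F [-0.7  1.7 -0.8] open 0.0852
turn units [-0.038  0.028 -0.034] shift units now [ 0.0177 -0.0136  0.427 ] after turn [ 0.0165 -0.0153  0.427 ]
[]
```

View pics/c8.png

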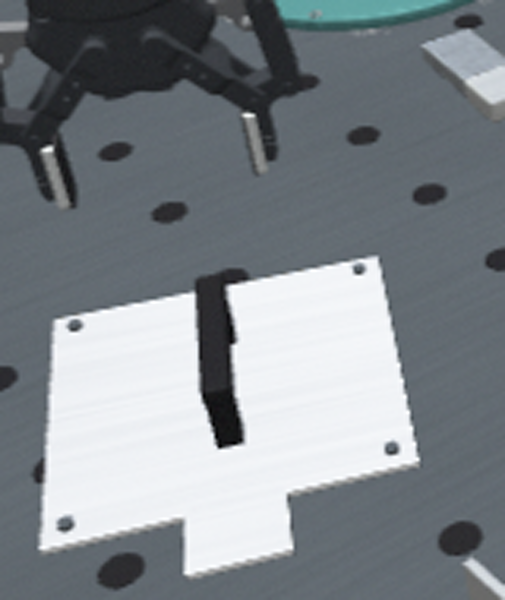

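The open jaws hang above the handle; plate corners in the crop at (55,320), (378,256), (418,461), (40,548).

```bash
python3 - <<'E'
from h import *
F=lambda x,y:(60+(x+.5)/3.157-.5,200+(y+.5)/3.157-.5)
Q=np.array([back('s6',*F(*p),.005)[:2] for p in((55,320),(378,256),(418,461),(40,548))]);print(Q,Q.mean(0))
d=Q[2]-Q[1];e=Q[3]-Q[0];print(np.degrees(np.arctan2(d[1],d[0])),np.degrees(np.arctan2(e[1],e[0])))
E
```

```text
[[ 0.31753309 -0.36544477]
 [ 0.38484781 -0.1948315 ]
 [ 0.55460937 -0.26270773]
 [ 0.48607306 -0.43264755]] [ 0.43576583 -0.31390789]
-21.79314840369736 -21.73890118880251
```

Request:
step_arm:
  plan:
    - [[0.018,-0.014,0.02],[-0.03,0.03,-0.03]]
    - [[0.003,-0.003,0.05],[0,0,0]]
    - [[0,0,0.06],[0,0,0]]
    - [[0,0,0.06],[0,0,0]]
    - [[0,0,0.04],[0,0,0]]
    - [[0,0,0],[0,0,0]]

```text
t: 12.03
position: [0.4389, -0.3141, 0.0821]
tcp_rot: [3.084, -0.576, 0.017]
force: [-0.4, 0.1, 0.2]
opening: 0.0855
```

```bash
python3 - <<'E'
from h import *
go(.432,-.3135,.028,-21.3)
E
```

```text
t 12.03 pos [ 0.4389 -0.3141  0.0821] F [-0.4  0.1  0.2] open 0.0855
turn units [ 0.016 -0.106  0.023] shift units now [-0.0291  0.0075  0.2161] after turn [-0.0266  0.0079  0.2164]
```

Request:
step_arm:
  plan:
    - [[-0.02,0.006,0.04],[0,-0.1,0.04]]
    - [[-0.004,0.002,0.05],[0,0,0]]
    - [[0,0,0.06],[0,0,0]]
    - [[0,0,0.03],[0,0,0]]
    - [[0,0,0],[0,0,0]]

```text
t: 12.45
position: [0.4333, -0.3145, 0.0367]
tcp_rot: [3.084, -0.583, 0.003]
force: [0.1, 0.1, -0.4]
opening: 0.0853
```

```bash
python3 - <<'E'
from h import *
go(.434,-.3137,.028,-21.5)
E
```

```text
t 12.45 pos [ 0.4333 -0.3145  0.0367] F [ 0.1  0.1 -0.4] open 0.0853
turn units [ 0.028 -0.022  0.012] shift units now [ 0.0014 -0.0041  0.0347] after turn [ 0.0015 -0.004   0.0347]
```

Request:
step_arm:
  plan:
    - [[0.001,-0.004,0.025],[0.03,-0.02,0]]
    - [[0,0,0.015],[0,0,0]]
    - [[0,0,0],[0,0,0]]

```text
t: 12.7
position: [0.4344, -0.314, 0.0269]
tcp_rot: [3.087, -0.584, 0.001]
force: [0.0, 0.4, -0.1]
opening: 0.0853
```

```bash
python3 - <<'E'
from h import *
go(.434,-.3137,.028,-21.5)
E
```

```text
t 12.7 pos [ 0.4344 -0.314   0.0269] F [ 0.   0.4 -0.1] open 0.0853
turn units [-0.001 -0.007  0.01 ] shift units now [-0.0017 -0.0005 -0.0043] after turn [-0.0017 -0.0005 -0.0043]
```

Request:
step_arm:
  plan:
    - [[0,0,0],[0,0,0]]
    - [[0,0,0],[0,0,0]]
    - [[0,0,0],[0,0,0]]
    - [[0,0,0],[0,0,0]]
    - [[0,0,0],[0,0,0]]
    - [[0,0,0],[0,0,0]]
    - [[0,0,0],[0,0,0]]
    - [[0,0,0],[0,0,0]]
    - [[0,0,0],[0,0,0]]
    - [[0,0,0],[0,0,0]]
    - [[0,0,0],[0,0,0]]
    - [[0,0,0],[0,0,0]]
  fingers: 1
  newtons: 60

```text
t: 13.7
position: [0.435, -0.3145, 0.0286]
tcp_rot: [3.086, -0.585, 0.004]
force: [0.4, 0.3, -0.2]
opening: 0.0147
```

```bash
python3 - <<'E'
from h import *
go(.434,-.3137,.24,-21.5)
E
```

```text
t 13.7 pos [ 0.435  -0.3145  0.0286] F [ 0.4  0.3 -0.2] open 0.0147
turn units [ 0.005 -0.027  0.007] shift units now [-0.0026 -0.0011 -0.8455] after turn [-0.005  -0.0016 -0.8455]
```

Request:
step_arm:
  plan:
    - [[0,0,-0.02],[0,0,0]]
    - [[0,0,-0.05],[0,0,0]]
    - [[0,0,-0.08],[0,0,0]]
    - [[0,0,-0.1],[0,0,0]]
    - [[0,0,-0.12],[0,0,0]]
    - [[0,0,-0.12],[0,0,0]]
    - [[0,0,-0.12],[0,0,0]]
    - [[0,0,-0.12],[0,0,0]]
    - [[0,0,-0.1],[0,0,0]]
    - [[0,0,-0.05],[0,0,0]]
    - [[0,0,0],[0,0,0]]

```text
t: 14.62
position: [0.4308, -0.3107, 0.2649]
tcp_rot: [-3.085, 0.581, 0.005]
force: [-0.4, -0.8, -7.1]
opening: 0.0148
```

```bash
python3 - <<'E'
from h import *
go(.502,-.0016,.2,10.35)
E
```

```text
t 14.62 pos [ 0.4308 -0.3107  0.2649] F [-0.4 -0.8 -7.1] open 0.0148
turn units [-0.025  0.03  -5.277] shift units now [-0.183  -1.2549  0.2623] after turn [ 0.5023 -1.165   0.2596]
```

Request:
step_arm:
  plan:
    - [[-0.01,-0.06,0],[0,0,0]]
    - [[-0.018,-0.12,0],[0,0,0]]
    - [[-0.018,-0.12,0],[0,0,0]]
    - [[-0.018,-0.12,0],[0,0,0]]
    - [[-0.018,-0.12,0],[0,0,0]]
    - [[-0.018,-0.12,0],[0,0,0]]
    - [[-0.018,-0.12,0],[0,0,0]]
    - [[-0.018,-0.12,0],[0,0,0]]
    - [[-0.018,-0.12,0],[0,0,0]]
    - [[-0.018,-0.12,0],[0,0,0]]
    - [[0,-0.06,0],[0,0,-0.3]]
    - [[0,0,0],[0,0,-0.7]]
    - [[0,0,0],[0,0,-0.8]]
    - [[0,0,0],[0,0,-0.8]]
    - [[0,0,0],[0,0,-0.8]]
    - [[0,0,0],[0,0,-0.8]]
    - [[0,0,0],[0,0,-0.6]]
    - [[0,0,0],[0,0,-0.3]]
    - [[0,0,0],[0,0,0]]

```text
t: 16.2
position: [0.4897, 0.0002, 0.2556]
tcp_rot: [-3.121, -0.306, 0.035]
force: [-0.4, 0.3, -7.3]
opening: 0.0148
```

```bash
python3 - <<'E'
from h import *
go(.502,-.0016,.17,10.35)
E
```

```text
t 16.2 pos [4.897e-01 2.000e-04 2.556e-01] F [-0.4  0.3 -7.3] open 0.0148
turn units [-0.073  0.206  0.141] shift units now [0.0541 0.0194 0.3411] after turn [0.047  0.016  0.3424]
```

Request:
step_arm:
  plan:
    - [[0.025,0.01,0],[-0.07,0.2,0.14]]
    - [[0.025,0.01,0.03],[0,0,0]]
    - [[0,0,0.05],[0,0,0]]
    - [[0,0,0.07],[0,0,0]]
    - [[0,0,0.06],[0,0,0]]
    - [[0,0,0.04],[0,0,0]]
    - [[0,0,0],[0,0,0]]

```text
t: 16.78
position: [0.5052, -0.004, 0.1872]
tcp_rot: [3.129, 0.267, 0.003]
force: [-0.8, -0.2, -5.8]
opening: 0.015
```

```bash
python3 - <<'E'
from h import *
go(.502,-.0016,.145,10.35)
E
```

```text
t 16.78 pos [ 0.5052 -0.004   0.1872] F [-0.8 -0.2 -5.8] open 0.015
turn units [ 0.013 -0.02  -0.1  ] shift units now [-0.0115 -0.012   0.1688] after turn [-0.011  -0.0119  0.1688]
```

Request:
step_arm:
  plan:
    - [[-0.011,-0.011,0.02],[0,0,-0.1]]
    - [[-0.002,-0.002,0.03],[0,0,0]]
    - [[0,0,0.03],[0,0,0]]
    - [[0,0,0.03],[0,0,0]]
    - [[0,0,0.02],[0,0,0]]
    - [[0,0,0],[0,0,0]]

```text
t: 17.28
position: [0.5023, -0.0011, 0.1524]
tcp_rot: [3.127, 0.283, 0.006]
force: [-1.0, 0.2, -5.8]
opening: 0.015
```

```bash
python3 - <<'E'
from h import *
go(.502,-.0016,.1145,10.35)
snap('scene','s7')
f=np.load('s7.npz')['f']
cv2.imwrite('pics/c9.png',cv2.resize(f[160:320,210:410,::-1],(750,600),interpolation=2))
E
```

```text
t 17.28 pos [ 0.5023 -0.0011  0.1524] F [-1.   0.2 -5.8] open 0.015
turn units [ 0.017 -0.036 -0.002] shift units now [-0.002   0.0013  0.1516] after turn [-0.0014  0.0016  0.1516]
[]
```

View pics/c9.png

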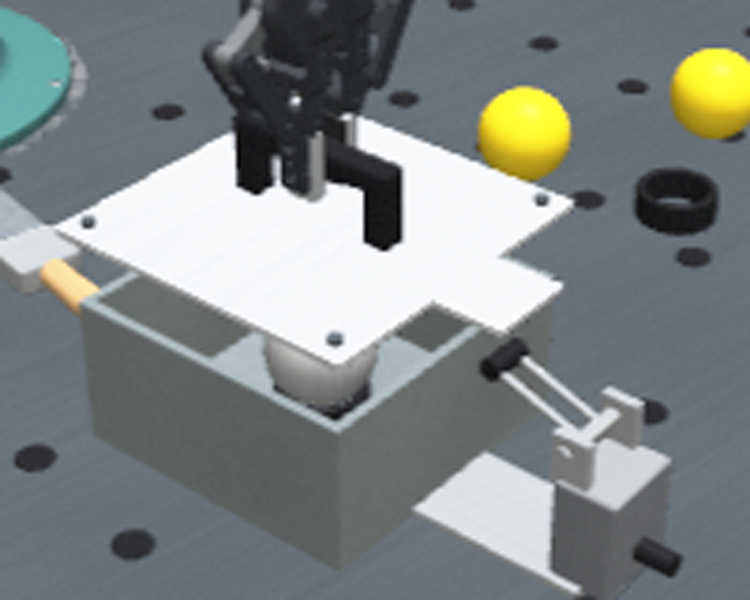

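The cover hangs level above the chamber: plate corners in the crop ≈ (58,227), (338,361), (574,203); float still on its ring below; roller at (503,358) under the tongue.

```bash
python3 - <<'E'
from h import *
F=lambda x,y:(210+(x+.5)/3.75-.5,160+(y+.5)/3.75-.5)
A=[back('s7',*F(*p),.1288)[:2] for p in((58,227),(338,361),(574,203))]
B=[back('s7',*F(*p),.085)[:2] for p in((83,302),(340,434))]
print(np.round(A,4),'cov c',(A[0]+A[2])/2,np.round(B,4))
d=A[1]-A[0];print('yaw',np.degrees(np.arctan2(d[1],d[0])), np.linalg.norm(d)); e=A[2]-A[1];print(np.degrees(np.arctan2(e[1],e[0]))-90,np.linalg.norm(e)); d=B[1]-B[0];print(np.degrees(np.arctan2(d[1],d[0])),np.linalg.norm(d))
c,s=np.cos(np.radians(10.35)),np.sin(np.radians(10.35))
for b,k in zip(B,(-1,1)): print('chamber c',b-np.array([[c,-s],[s,c]])@[k*.086,-.086])
for b,k in zip(A[:2],(-1,1)): print('cover c',b-np.array([[c,-s],[s,c]])@[k*.092,-.092])
E
```

```text
[[ 0.4308 -0.1067]
 [ 0.6077 -0.0739]
 [ 0.5785  0.1028]] cov c [ 0.50465427 -0.00194367] [[ 0.4367 -0.1007]
 [ 0.6047 -0.0712]]
yaw 10.524200078550642 0.17986957774770376
9.381403459907403 0.17911240822800917
9.982353107603418 0.17060193537031743
chamber c [ 0.5058693  -0.00067446]
chamber c [ 0.50468721 -0.00200314]
cover c [5.04804795e-01 3.03089871e-04]
cover c [5.00642512e-01 9.88357743e-05]
```

Aligned within ~1–2 mm. Lowering.

Request:
step_arm:
  plan:
    - [[0,0,0.02],[0,-0.03,0]]
    - [[0,0,0.025],[0,0,0]]
    - [[0,0,0.025],[0,0,0]]
    - [[0,0,0.025],[0,0,0]]
    - [[0,0,0.015],[0,0,0]]
    - [[0,0,0],[0,0,0]]

```text
t: 17.83
position: [0.5032, -0.0013, 0.1232]
tcp_rot: [3.127, 0.282, 0.004]
force: [-0.5, 0.2, -6.7]
opening: 0.0151
```

```bash
python3 - <<'E'
from h import *
go(.5023,-.0016,.1145,10.35)
E
```

```text
t 17.83 pos [ 0.5032 -0.0013  0.1232] F [-0.5  0.2 -6.7] open 0.0151
turn units [ 0.022 -0.02  -0.006] shift units now [-0.0038  0.0005  0.0347] after turn [-0.0037  0.0006  0.0347]
```

Request:
step_arm:
  plan:
    - [[-0.003,0,0.012],[0.02,-0.02,0]]
    - [[0,0,0.012],[0,0,0]]
    - [[0,0,0.008],[0,0,0]]
    - [[0,0,0],[0,0,0]]

```text
t: 18.17
position: [0.5025, -0.0014, 0.1143]
tcp_rot: [-3.129, -0.282, 0.0]
force: [-0.5, -0.6, -6.4]
opening: 0.015
```

```bash
python3 - <<'E'
from h import *
go(.5023,-.0016,.1135,10.35)
E
```

```text
t 18.17 pos [ 0.5025 -0.0014  0.1143] F [-0.5 -0.6 -6.4] open 0.015
turn units [-0.001  0.002 -0.006] shift units now [-0.0008  0.0006  0.0034] after turn [-0.0008  0.0006  0.0034]
```

Still carrying the full weight; inch down.

Request:
step_arm:
  plan:
    - [[0,0,0.006],[0,0,0]]
    - [[0,0,0],[0,0,0]]

```text
t: 18.33
position: [0.5029, -0.0013, 0.1139]
tcp_rot: [3.128, 0.282, 0.001]
force: [-1.0, -0.8, -4.8]
opening: 0.015
```

Request:
step_arm:
  plan:
    - [[0,0,0.006],[0,0,0]]
    - [[0,0,0],[0,0,0]]

```text
t: 18.5
position: [0.5033, -0.0013, 0.114]
tcp_rot: [3.127, 0.282, 0.003]
force: [-0.6, -0.8, -6.5]
opening: 0.0151
```

Request:
step_arm:
  plan:
    - [[0,0,0.008],[0,0,0]]
    - [[0,0,0.008],[0,0,0]]
    - [[0,0,0],[0,0,0]]

```text
t: 18.75
position: [0.5038, -0.0013, 0.1142]
tcp_rot: [3.124, 0.282, 0.004]
force: [-0.1, 0.1, -6.1]
opening: 0.0146
```

```bash
python3 - <<'E'
from h import *
go(.5025,-.0016,.1125,10.35)
E
```

```text
t 18.75 pos [ 0.5038 -0.0013  0.1142] F [-0.1  0.1 -6.1] open 0.0146
turn units [ 0.053 -0.022 -0.006] shift units now [-0.0052  0.0003  0.0068] after turn [-0.0051  0.0003  0.0068]
```

Request:
step_arm:
  plan:
    - [[-0.004,0,0.01],[0.05,-0.02,0]]
    - [[0,0,0.01],[0,0,0]]

```text
t: 18.92
position: [0.504, -0.0012, 0.1133]
tcp_rot: [3.126, 0.283, 0.004]
force: [-48.4, -4.6, 102.5]
opening: 0.0154
```

```bash
python3 - <<'E'
from h import *
go(.5025,-.0016,.1125,10.35)
s=observe();print(s['force'],s['moment'])
E
```

```text
t 18.92 pos [ 0.504  -0.0012  0.1133] F [-48.4  -4.6 102.5] open 0.0154
turn units [ 0.028 -0.024 -0.004] shift units now [-0.006   0.0007  0.003 ] after turn [-0.006   0.0007  0.003 ]
[-48.40769432  -4.57257338 102.46412499] [-0.91995158  9.81099813 -0.05611029]
```

Firm contact (102 N while pressing – under the limit, but too close). Relaxing at once.

Request:
step_arm:
  plan:
    - [[0,0,0],[0,0,0]]
    - [[0,0,0],[0,0,0]]
    - [[0,0,0],[0,0,0]]

```text
t: 19.17
position: [0.5043, -0.0012, 0.1144]
tcp_rot: [3.125, 0.282, 0.007]
force: [-0.9, 0.6, -5.7]
opening: 0.015
```

```bash
python3 - <<'E'
from h import *
go(.5025,-.0016,.1125,10.35)
snap('scene','s8');snap('top','t8')
f=np.load('s8.npz')['f'];cv2.imwrite('pics/c10.png',cv2.resize(f[160:320,210:410,::-1],(750,600),interpolation=2))
E
```

```text
t 19.17 pos [ 0.5043 -0.0012  0.1144] F [-0.9  0.6 -5.7] open 0.015
turn units [ 0.037 -0.039 -0.003] shift units now [-0.0075  0.0002  0.0076] after turn [-0.0075  0.0003  0.0076]
[]
[]
```

View pics/c10.png

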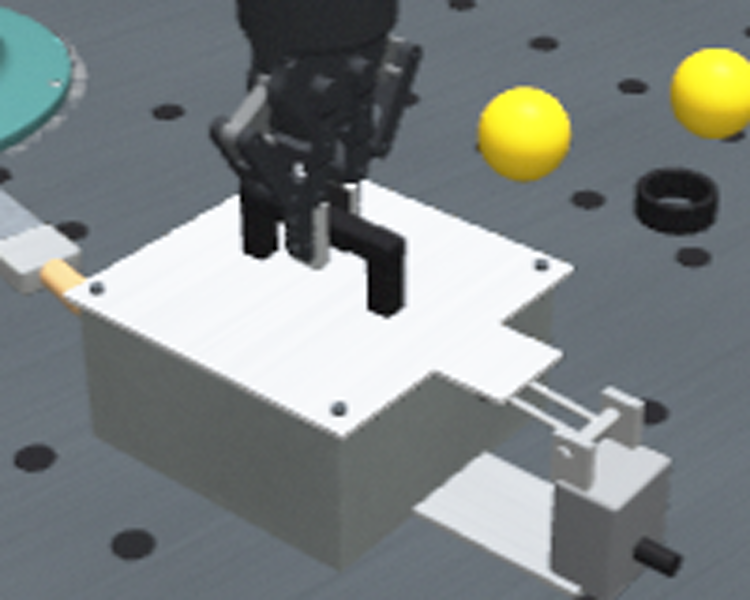

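Cover lies over the chamber, tongue on the lever; corners in crop ≈ (67,292), (343,435), (574,267).

```bash
python3 - <<'E'
from h import *
F=lambda x,y:(210+(x+.5)/3.75-.5,160+(y+.5)/3.75-.5)
A=[back('s8',*F(*p),.0905)[:2] for p in((67,292),(343,433),(574,267))]
print(np.round(A,4),(A[0]+A[2])/2,[np.linalg.norm(A[1]-A[i]) for i in(0,2)])
d=A[1]-A[0];e=A[2]-A[1];print(np.degrees(np.arctan2(d[1],d[0])),np.degrees(np.arctan2(e[1],e[0]))-90)
go(.5025,-.0016,.1135,10.35)
E
```

```text
[[ 0.4312 -0.106 ]
 [ 0.6106 -0.0741]
 [ 0.5797  0.1045]] [ 0.5054569 -0.0007521] [np.float64(0.18225941937841042), np.float64(0.18125762910033588)]
10.082059884079449 9.812912502130942
t 19.27 pos [ 0.5042 -0.0012  0.1142] F [-0.6  0.5 -5.6] open 0.0149
turn units [ 0.036 -0.035 -0.004] shift units now [-0.007   0.0002  0.0027] after turn [-0.007   0.0002  0.0027]
```

Request:
step_arm:
  plan:
    - [[-0.004,0,0.002],[0.03,-0.03,0]]
    - [[0,0,0.002],[0,0,0]]

```text
t: 19.43
position: [0.5036, -0.0012, 0.1135]
tcp_rot: [3.129, 0.283, 0.001]
force: [-15.5, -1.2, 33.1]
opening: 0.0154
```

Request:
step_arm:
  plan:
    - [[0,0,0],[0,0,0]]
    - [[0,0,0],[0,0,0]]

```text
t: 19.6
position: [0.5035, -0.0012, 0.1136]
tcp_rot: [-3.129, -0.283, -0.0]
force: [-1.9, 0.3, -0.1]
opening: 0.0146
```

Weight now rests on the walls (Fz ≈ 0), level. Releasing.

Request:
step_arm:
  plan:
    - [[0,0,0],[0,0,0]]
    - [[0,0,0],[0,0,0]]
    - [[0,0,0],[0,0,0]]
    - [[0,0,0],[0,0,0]]
    - [[0,0,0],[0,0,0]]
    - [[0,0,0],[0,0,0]]
    - [[0,0,0],[0,0,0]]
    - [[0,0,0],[0,0,0]]
    - [[0,0,0],[0,0,0]]
    - [[0,0,0],[0,0,0]]
  fingers: 0

```text
t: 20.43
position: [0.5044, -0.0013, 0.1135]
tcp_rot: [-3.128, -0.282, -0.002]
force: [0.3, -0.6, -0.4]
opening: 0.0857
```

Request:
step_arm:
  plan:
    - [[0,0,-0.02],[0,0,0]]
    - [[0,0,-0.05],[0,0,0]]
    - [[0,0,-0.08],[0,0,0]]
    - [[0,0,-0.12],[0,0,0]]
    - [[0,0,-0.12],[0,0,0]]
    - [[0,0,-0.12],[0,0,0]]
    - [[0,0.1,-0.1],[0,0,0]]
    - [[0,0.14,0],[0,0,0]]
    - [[0,0.14,0],[0,0,0]]
    - [[0,0.14,0],[0,0,0]]
    - [[0,0.14,0],[0,0,0]]
    - [[0,0.14,0],[0,0,0]]
    - [[0,0.14,0],[0,0,0]]
    - [[0,0.14,0],[0,0,0]]
    - [[0,0.14,0],[0,0,0]]
    - [[0,0.1,0],[0,0,0]]
    - [[0,0,0],[0,0,0]]
    - [[0,0,0],[0,0,0]]

```text
t: 21.93
position: [0.5652, -0.3391, 0.2813]
tcp_rot: [3.126, 0.295, 0.008]
force: [-0.1, 0.2, 0.2]
opening: 0.0856
```

```bash
python3 - <<'E'
from h import *
go(.5,0,.1,10.35)
snap('top','t9');snap('scene','s9')
f=np.load('t9.npz')['f']
m=(f[160:330,260:400].min(2)>200).astype('uint8')
n,l,s,c=cv2.connectedComponentsWithStats(m)
i=1+s[1:,4].argmax(); mm=(l==i).astype('uint8')
print(s[i],c[i]+[260,160])
# predicted silhouette for poses; fit by overlap (x,y,yaw)
from scipy.optimize import minimize
P=np.array([(-92,-92),(92,-92),(92,-25),(132,-25),(132,25),(92,25),(92,92),(-92,92)])/1000
S=4
def iou(q,z=.09):
    a=q[2]; R=np.array([[np.cos(a),-np.sin(a)],[np.sin(a),np.cos(a)]])
    W=[proj('t9',np.array([*(R@p+q[:2]),z]))-[260,160] for p in P]
    im=np.zeros((170*S,140*S),'uint8'); cv2.fillPoly(im,[np.round((np.array(W)+.5)*S).astype(int)],1); return im
M=cv2.resize(mm,(140*S,170*S),interpolation=0); M=cv2.morphologyEx(M,cv2.MORPH_CLOSE,np.ones((61,61)))
obj=lambda q:float((iou([q[0]/100,q[1]/100,q[2]/10])!=M).sum())
r=minimize(obj,[50.2,-.16,1.8],method='Nelder-Mead',options=dict(initial_simplex=[[50.2,-.16,1.8],[50.7,-.16,1.8],[50.2,.34,1.8],[50.2,-.16,2.2]]))
print('cover top view',r.x[0]/100,r.x[1]/100,np.degrees(r.x[2]/10),'mismatch',r.fun/M.sum())
g=np.load('s9.npz')['f'].astype(int);g0=np.load('s8.npz')['f'].astype(int)
d=np.abs(g-g0)[:,:,:].max(2); print('lever zone diff',d[255:300,345:395].mean(), 'tongue/corner',d[225:282,320:365].mean(),'front corner', d[262:280,285:320].mean())
a,b=np.load('top0.npz')['f'].astype(int),f.astype(int); e=np.abs(a-b).max(2); print('can',e[160:210,170:212].mean(),'offcut',e[130:190,400:436].mean())
E
```

```text
t 21.93 pos [ 0.5652 -0.3391  0.2813] F [-0.1  0.2  0.2] open 0.0856
turn units [ 0.02  -0.047  0.072] shift units now [-0.0061 -1.3829  0.7222] after turn [-0.0128 -1.3813  0.7251]
[]
[]
[  12   36  102  109 6477] [320.89516752 251.12119809]
cover top view 0.5014227067848952 0.0007389947519309531 10.666659002613908 mismatch 0.02578883495145631
lever zone diff 4.38 tongue/corner 4.688109161793372 front corner 5.276190476190476
can 3.552857142857143 offcut 3.841666666666667
```

```bash
python3 -c "
from h import *
print(hand_in())"
```

```text
the job is handed in; nothing more can be done
None
```

The float is on the ring at the bottom of the chamber. The cover is on the chamber with its tongue over the pressed lever. I let go, moved the arm clear, and handed in at about 22 s of the 58 s allowed.

**Checks that agreed**
- **Float:** after release, a picture showed it resting on the ring. It was still there when the cover hung above it.
- **Cover seating:** the vertical force reading rose to about zero before I opened the fingers, so the walls were carrying the weight. The tool was level then. The chamber and lever area looked the same before release and after the arm withdrew.
- **Bystanders:** the spray can and the angle-iron offcut show no change in the top view.

**Checks that failed or disagreed**
- **Cameras:** the scene camera places things about 3 mm farther in x than the top camera, so I used averages.
- **Cover centring:** the scene camera puts the cover within about 1 mm of the chamber's centre. A rougher outline fit in the top view gives about 1 mm in x, 2.7 mm in y and 0.3° of turn.
- **Force while seating the cover:** one press-down row raised the reading to about 102 N vertical and 48 N sideways, about 113 N combined. That is only just under the 120 N wrist limit, and readings come only at the end of each call, so the peak could have been higher. I relaxed at once and seated the cover more gently.
- **Lever angle:** I judged it from the pictures and did not measure it. I had used up my picture views, so the checks after the cover was released were made by code only.

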